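# Trip test of a bench safety cut-out

## Task

Test the safety cut-out box with the red lever: press its yellow test button so that the red lever drops, let the button come back up, then raise the lever until it stays up by itself. Do not trip the look-alike box with the blue lever: its lever must stay up.

Things in the scene. Friction and masses are not known exactly. Their poses are not given: they have to be found in the camera images.
- trip_unit: Beige box with the red lever, fixed to the bench, 150 (x) x 200 (y) x 70 (z) mm; flat top 70 mm above its origin (centre of the underside), z up, its front (-x) roughly towards the robot. In its frame, mm: yellow button axis x -20, y -55; lever swings in the x-z plane at y 55, its hinge at x 20, z 58. A look-alike box with a blue lever stands to its left or right.
- test_button (a joint): Yellow round test button, 26 mm across, on top of the red-levered box, in m: 0 up (its face 82 mm above the box's origin), 0.007 fully down, 7 mm lower. Moves straight down, takes 1 to 3 N, springs back when let go. From about 3.5 mm down it tips the lever past upright, which then falls by its own weight.
- trip_lever (a joint): Red lever, rad: 0 up, 0.22 upright, 1.12 dropped to the box's -x. Handle: red bar 18 mm thick, 36 mm long along y, 62 mm from the hinge; its centre (box frame, mm): up x 34, z 119; dropped x -29, z 97. Held by its weight (80 g) alone: past upright it falls back to 0 and stays, short of it drops again. Lift it along its arc (under 3 N); a level push jams.
- spare_lever (a joint): Lever of the look-alike box (blue handle), rad, same meaning: 0 up, 1.12 dropped. It must stay up; that box's own yellow button would drop it.
There are look-alikes about, which are no part of the job. Leave any turquoise look-alike of the part that bears spare_lever alone.

How it is judged (in metres and radians):
On the way, in this order (a step that is already met when the one before it is completed fails the run):
1. the yellow test button of the red-levered box is pressed (over 3 mm of its 7 mm) (value of joint test_button above 0.003 m), for 0.02 s.
2. the red lever has dropped and the button has been let up again (value of joint trip_lever above 0.9 rad and value of joint test_button below 0.0015 m), for 0.1 s.
At the end, for the whole second after the job is handed in: The red lever is up again, at rest and within 0.15 rad of its upper stop; its test button is up (within 1.5 mm); the blue lever is still up (within 0.15 rad) (value of joint each of trip_lever, spare_lever below 0.15 rad and velocity of joint trip_lever between -0.1 and 0.1 rad/s and value of joint test_button below 0.0015 m); the robot touches nothing.
It fails at once if the blue lever is moved by more than 0.2 rad or dropped (value of joint spare_lever above 0.2 rad).
It also fails if it takes over 40 s, if anything falls off the work surface, if the arm or the gripper's body presses on something with over 40 N, if the wrist force passes 120 N, or if a joint passes its speed limit or range.

## Robot

A 6-joint arm with a two-finger parallel gripper is mounted at the origin on the work surface. World frame = base frame: x ahead of the robot, y to its left, z up, the work surface at z = 0. Lengths are in mm, angles in rad, forces in N, time in s.
With the tool pointing down it reaches from about 300 to 775 mm from the base axis. Payload 14.6 kg.
Tool frame: the origin (TCP) lies on the centre line of the jaws, within the pads' length; the fingertips stand ahead of it and the grasp point (between the pads) is the TCP (manip.tip_reach is the z of the fingertips in the tool frame, in mm); z points along the fingers, y is the direction in which the jaws open and shut (so a half turn about z gives the same grasp; the last joint's range is limited). The gripper opens to 94 mm and grips with 3 to 60 N. Pads are 16 mm wide; open, the fingers measure 119 mm over their backs; the gripper's body (75 mm by 177 mm) begins 78 mm behind the grasp point.
Start: joints at [1.165, 0.3, 1.521, -0, 1.321, -0.067], TCP at [182.793, 518.726, 224.446] pointing down, gripper open.
Joint ranges: [-3.03, 3.03], [-0.79, 2.21], [0.23, 2.52], [-1.04, 4.18], [0, 3.07], [-2.55, 2.55]. Speed limits (rad/s): [2.22, 2.22, 2.57, 3.14, 3.14, 3.14].

## Interface

Orientations are given as [roll, pitch, yaw] about the fixed x, y, z axes, in that order (R = Rz(yaw) Ry(pitch) Rx(roll)).
In Python, from cell import manip, camera, search_frame, masks_of, tip_of gives the robot as it stands.
- The arm moves only by the tool send_rows, never from a script. Its argument "plan" is a list of rows, each an object with "travel": the shift along the tool's x, y, z in mm, a list of three; "delta_rot": the turn, a rotation vector about the tool's x, y, z in degrees, a list of three; "fingers": the gripper's target within -1 to 1 (shut at 1, half-way at 0, fully open at -1). In form: [{"travel": [dx, dy, dz], "delta_rot": [wx, wy, wz], "fingers": fingers}, ...]. A call has 1 to 20 rows; each row shifts and turns the commanded pose from where the row before left it, along the tool's axes as they then stand; what a row does not reach is not made up. A row lasts 1/8 s, in which the tool goes at most 62.5 mm and 10.7 degrees, less where a joint would pass 70% of its speed; a pose out of reach is approached as far as the arm can. A call is refused whole if a number of a shift passes 62.5 or a number of a turn 10.7, either way. A call with a gripper value outside its range is refused whole. The fingers move at their own pace and stop on an object; "grip_force" is the grip in N (left out, the last holds). Time passes only in rows, so rows that do not move let the fingers close. It gives the time, the measured TCP pose, the force and the opening at its end, in the units of the state.
- manip.read_state(): the state, without advancing time (a new reading comes with each control period).
- camera(name): name is "side" or "top" or "wrist"; returns a dict with "color" (384x512x3 uint8, red, green, blue), "z_map" (384x512 float32, mm along the optical axis (not along the pixel's ray), 0 where there is no reading), "fov_y" (degrees; the focal length in pixels is half the picture's height over the tangent of half this angle, whatever the lens; pixels are square), "cx", "cy" (the principal point, pixels), "world_from_camera" (4x4, takes a point from camera to world coordinates); the wrist camera has in their place "tool_from_camera" (4x4, takes a point from camera to tool coordinates, whose origin is the TCP and whose axes are the flange's). Camera axes: x right, y up, looking along -z (the intrinsics and any distortion apply to the point x, -y, -z); pixel columns grow to the right and rows downward; lengths in mm; the calibration is good to about 2 mm. A picture is of the moment at which its call begins: read the wrist's pose just before it.
- manip.sign_off(): hands the job in, once; it reports no verdict.
Trained networks look in the newest picture that a camera, given by its name, has taken for a name from the list of things; names that differ only in an ending like _2 or _b are one class to them, and where a whole thing is asked for, a point or a joint stands for the part that bears it (a point fixed in the world has none). Each returns a list of dicts, best first, with "confidence" (0 to 1); they miss things now and then, are a little off and sometimes report something else, mostly with a low value. They report only what shows in the picture. A call takes as long as a camera call. They do not tell look-alikes from the thing itself.
- search_frame(name, camera): "at" ([x, y, z] in mm, in the coordinates of the camera as it stood for that picture, good to about 4 mm: the middle of the surface that is visible of it).
- masks_of(name, camera): "region" (384x512 bool, what is visible of it).
- tip_of(name, camera): "at" ([x, y, z] in mm, in the coordinates of the camera as it stood for that picture, good to about 4 mm: a listed point, or the origin of a listed thing).
The state is a dict: "clock": time; "joints": joint angles; "qd": joint speeds; "effort": joint torques, N m; "eef_pos": TCP position; "eef_rot": TCP orientation; "wrist_force": force on the tool from outside, world axes, zero at the start; "moment": the same for the moment, N m; "finger_gap": finger opening in mm.
Only numpy, scipy, OpenCV 4.12 (cv2) and the standard library are available. Lean on these libraries where they do the work, as an engineer would, in place of code of your own. Each camera call takes 0.05 s, during which the arm holds its last target. There are 200 camera calls.

## Working session

There is one attempt and no reset: what is moved stays moved. The work goes in short steps, Python scripts to look and compute and a tool call to move; the robot and the scene stay as the last step left them, time stands still between calls to the robot, and variables do not carry over. Pictures are saved under pics/ and viewed, about 8 in all and at most 12, crops included, and the job is handed in when it is done.

Besides the shell and the picture viewer there is one more tool, called after "Request:" as name([rows], argument=value, ...), one row to a line, values as JSON. send_rows: Moves the arm, as the interface text tells. Its arguments: {"type":"object","properties":{"plan":{"type":"array"},"grip_force":{"type":"number"}},"required":["plan"]}

```bash
mkdir -p pics
cat > h.py <<'E'
import numpy as np, cv2
from cell import manip, camera, search_frame, masks_of, tip_of
from scipy.spatial.transform import Rotation as R
def T(c,st=None):
    if 'world_from_camera' in c: return np.array(c['world_from_camera'])
    M=np.eye(4); M[:3,:3]=R.from_euler('xyz',st['eef_rot']).as_matrix(); M[:3,3]=st['eef_pos']
    return M@np.array(c['tool_from_camera'])
def cloud(c,M):
    f=192/np.tan(np.radians(c['fov_y'])/2); d=c['z_map']
    v,u=np.mgrid[0:384,0:512]
    P=np.stack([(u-c['cx'])*d/f,-(v-c['cy'])*d/f,-d,np.ones_like(d)],-1)
    W=(P@M.T)[...,:3]; W[d<=0]=np.nan; return W
E
python3 - <<'E'
from h import *
st=manip.read_state(); print(st['clock'],st['eef_pos'],st['eef_rot'],manip.tip_reach)
ims=[]
for n in ['side','top']:
    s=manip.read_state(); c=camera(n); M=T(c,s); W=cloud(c,M)
    print(n,{k:v for k,v in c.items() if k not in('color','z_map','world_from_camera')},M[:3,3].round())
    np.savez(n+'0.npz',W=W,c=c['color'])
    ims.append(c['color'])
    for nm in ['trip_unit','test_button','trip_lever','spare_lever']:
        for F in (search_frame,tip_of):
            try:
                for r in F(nm,n): print(n,nm,F.__name__,round(r['confidence'],2),(M@[*r['at'],1])[:3].round(1))
            except Exception as e: print(nm,F.__name__,e)
cv2.imwrite('pics/a.png',cv2.resize(np.hstack(ims),(800,300))[...,::-1])
cv2.imwrite('pics/top.png',cv2.resize(ims[1],(800,600))[...,::-1])
E
```

```text
0.0 [182.68687219 518.49907831 223.8768473 ] [-3.14041584e+00 -8.06979587e-05  2.80278888e+00] 19.0
side {'fov_y': 51.08513186701781, 'cx': 253.06692241544346, 'cy': 192.77047851730242} [  -5. -542.  564.]
side trip_unit call 0.8 [ 533.7 -174.7   66.9]
side trip_unit call 0.76 [ 570.2 -151.3   -5.5]
side test_button call 0.65 [ 567.1 -215.5   81.5]
test_button call it knows: trip_unit
side trip_lever call 0.76 [579.  -93.8 120. ]
side trip_lever call 0.39 [603.1 240.5 114.2]
trip_lever call it knows: trip_unit
side spare_lever call 0.43 [336.1 453.9 112.9]
side spare_lever call 0.41 [600.7 240.4 118.1]
spare_lever call it knows: trip_unit
top {'fov_y': 42.09623725023315, 'cx': 255.74061199427683, 'cy': 187.03760032900755} [ 274.   68. 1536.]
top trip_unit call 0.65 [ 565.5 -152.7   74.2]
top trip_unit call 0.82 [ 571.3 -156.     3.8]
top test_button call 0.56 [ 565.3 -203.9   81.5]
test_button call it knows: trip_unit
top trip_lever call 0.53 [ 567.4 -204.8   79.1]
top trip_lever call 0.43 [578.1 -82.9 121.7]
trip_lever call it knows: trip_unit
top spare_lever call 0.6 [607.8 241.2 130.5]
top spare_lever call 0.43 [334.7 460.2 124. ]
spare_lever call it knows: trip_unit
```

View pics/a.png

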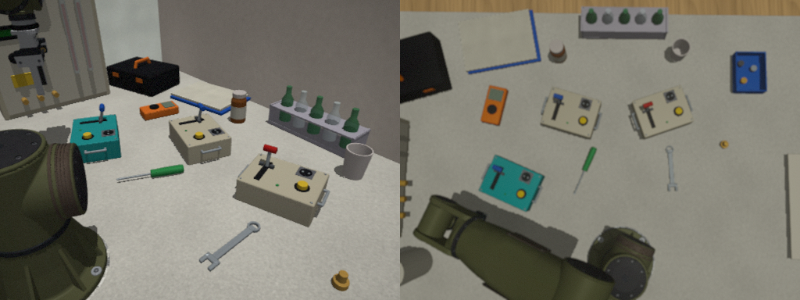

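The side view (left) shows the red-levered box at about (283,185), its button at (302,186) and its red handle at (270,150). The top view (right) shows the same box at (660,110). The blue-levered beige box and a turquoise one stand to its left. Next I'll fit the box pose from colour and depth.

Run:
```python
from h import *
for n in ['side','top']:
    z=np.load(n+'0.npz'); W=z['W']; hsv=cv2.cvtColor(z['c'],cv2.COLOR_RGB2HSV); h,s,v=hsv[...,0].astype(int),hsv[...,1],hsv[...,2]
    near=(abs(W[...,0]-570)<130)&(abs(W[...,1]+155)<140)
    yel=near&(h>20)&(h<35)&(s>150)&(W[...,2]>70); red=near&((h<8)|(h>172))&(s>130)&(W[...,2]>85)
    for nm,m in (('yel',yel),('red',red)):
        P=W[m]; print(n,nm,len(P),np.median(P,0).round(1),P.min(0).round(),P.max(0).round())
        (print('  topz',np.percentile(P[:,2],90).round(1), P[P[:,2]>np.percentile(P[:,2],90)-5].mean(0).round(1)))
    top=near&(abs(W[...,2]-70)<5)
    k=cv2.connectedComponentsWithStats(top.astype(np.uint8)); i=1+np.argmax(k[2][1:,4]); P=W[k[1]==i]
    print(n,'topz',np.median(P[:,2]).round(1),len(P),cv2.minAreaRect(P[:,:2].astype(np.float32)))
```

```text
side yel 138 [ 565.1 -213.6   80.4] [ 557. -223.   70.] [ 581. -196.   83.]
  topz 82.3 [ 567.3 -212.5   81. ]
side red 130 [578.1 -93.  122.1] [ 570. -109.  110.] [590. -73. 128.]
  topz 126.2 [580.1 -92.5 124.5]
side topz 69.6 4245 ((570.241455078125, -153.1819305419922), (151.90277099609375, 199.78335571289062), 19.359899520874023)
top yel 63 [ 568.9 -208.1   81.1] [ 556. -219.   74.] [ 582. -196.   88.]
  topz 86.2 [ 567.9 -207.9   84.1]
top red 54 [581.1 -85.9 126.9] [ 571. -102.  118.] [590. -70. 134.]
  topz 129.3 [580.8 -85.2 127.8]
top topz 69.7 2728 ((568.8906860351562, -149.59326171875), (149.98223876953125, 200.1180877685547), 19.69618034362793)
```

Request:
send_rows([
  {"travel":[0,0,0],"delta_rot":[0,0,10.2],"fingers":1},
  {"travel":[0,0,0],"delta_rot":[0,0,10.2],"fingers":1},
  {"travel":[0,0,0],"delta_rot":[0,0,10.2],"fingers":1},
  {"travel":[0,0,0],"delta_rot":[0,0,10.2],"fingers":1},
  {"travel":[0,0,0],"delta_rot":[0,0,10.3],"fingers":1},
], grip_force=10)

```text
clock: 1.23
eef_pos: [182.8, 518.7, 224.4]
eef_rot: [-3.142, 0.0, 1.905]
wrist_force: [-0.6, -0.3, -1.3]
finger_gap: 47.4
```

```bash
cat >> h.py <<'E'
th=np.radians(19.5); B=np.array([[np.cos(th),-np.sin(th),0],[np.sin(th),np.cos(th),0],[0,0,1]]); O=np.array([569.5,-151.5,0])
def w(p): return O+B@np.array(p,float)      # box -> world, mm
def bx(p): return B.T@(np.array(p)-O)
def goal(tcp_world,st=None):
    st=st or manip.read_state(); Rt=R.from_euler('xyz',st['eef_rot']).as_matrix()
    print('t',round(st['clock'],2),'pos',st['eef_pos'].round(1),'rot',np.degrees(st['eef_rot']).round(1),'gap',round(st['finger_gap'],1),'F',np.round(st['wrist_force'],1))
    d=Rt.T@(np.array(tcp_world)-st['eef_pos']); print('d tool',d.round(1)); return d
E
python3 -c "
from h import *
goal(w([-20,-55,150]))"
```

```text
t 1.23 pos [182.8 518.7 224.4] rot [-180.     0.   109.2] gap 47.4 F [-0.6 -0.3 -1.3]
d tool [-815.1  125.8   74.5]
```

Request:
send_rows([
  {"travel":[-45.3,7,0],"delta_rot":[0,0,0],"fingers":1},
  {"travel":[-45.3,7,0],"delta_rot":[0,0,0],"fingers":1},
  {"travel":[-45.3,7,0],"delta_rot":[0,0,0],"fingers":1},
  {"travel":[-45.3,7,0],"delta_rot":[0,0,0],"fingers":1},
  {"travel":[-45.3,7,0],"delta_rot":[0,0,0],"fingers":1},
  {"travel":[-45.3,7,0],"delta_rot":[0,0,0],"fingers":1},
  {"travel":[-45.3,7,0],"delta_rot":[0,0,0],"fingers":1},
  {"travel":[-45.3,7,0],"delta_rot":[0,0,0],"fingers":1},
  {"travel":[-45.3,7,0],"delta_rot":[0,0,0],"fingers":1},
  {"travel":[-45.3,7,0],"delta_rot":[0,0,0],"fingers":1},
  {"travel":[-45.3,7,0],"delta_rot":[0,0,0],"fingers":1},
  {"travel":[-45.3,7,0],"delta_rot":[0,0,0],"fingers":1},
  {"travel":[-45.3,7,0],"delta_rot":[0,0,0],"fingers":1},
  {"travel":[-45.3,7,0],"delta_rot":[0,0,0],"fingers":1},
  {"travel":[-45.3,7,0],"delta_rot":[0,0,0],"fingers":1},
  {"travel":[-45.3,7,0],"delta_rot":[0,0,0],"fingers":1},
  {"travel":[-45.3,7,0],"delta_rot":[0,0,0],"fingers":1},
  {"travel":[-45.3,7,0],"delta_rot":[0,0,0],"fingers":1},
  {"travel":[0,0,0],"delta_rot":[0,0,0],"fingers":1},
])

```text
clock: 3.6
eef_pos: [573.9, -210.1, 223.4]
eef_rot: [-3.141, -0.001, 1.908]
wrist_force: [1.2, 0.1, -0.2]
finger_gap: 0.6
```

Run:
```python
from h import *
goal(w([-20,-55,101+20]))
s=manip.read_state(); c=camera('wrist'); M=T(c,s); W=cloud(c,M)
hsv=cv2.cvtColor(c['color'],cv2.COLOR_RGB2HSV); h,S=hsv[...,0],hsv[...,1]
near=(abs(W[...,0]-570)<130)&(abs(W[...,1]+155)<140)
for nm,m in (('yel',near&(h>20)&(h<35)&(S>150)&(abs(W[...,2]-81)<10)),('red',near&((h<8)|(h>172))&(S>130)&(W[...,2]>85))):
    P=W[m]; print(nm,len(P))
    if len(P): print(np.median(P,0).round(1),P.min(0).round(),P.max(0).round(),bx(np.median(P,0)).round(1))
cv2.imwrite('pics/w1.png',c['color'][...,::-1])
```

```text
t 3.6 pos [ 573.9 -210.1  223.4] rot [-180.    -0.   109.3] gap 0.6 F [ 1.2  0.1 -0.2]
d tool [  1.7  -4.5 102.4]
yel 598
[ 570.6 -208.6   81.2] [ 558. -224.   71.] [ 583. -197.   84.] [-18.  -54.1  81.2]
red 1199
[582.8 -88.8 125.3] [ 571. -107.  117.] [596. -70. 129.] [ 33.5  54.7 125.3]
```

View pics/w1.png

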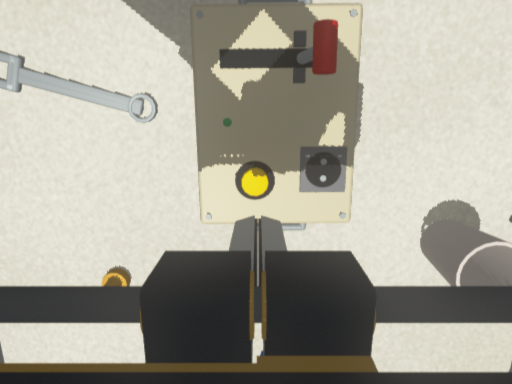

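The wrist view confirms the box frame, with the button at (255,182) and the handle at (325,47), both within about 2 mm of the fit. I'll press now.

Request:
send_rows([
  {"travel":[0.8,-1.8,40],"delta_rot":[0,0,0],"fingers":1},
  {"travel":[0.8,-1.8,40],"delta_rot":[0,0,0],"fingers":1},
  {"travel":[0,0,30],"delta_rot":[0,0,0],"fingers":1},
  {"travel":[0,0,6],"delta_rot":[0,0,0],"fingers":1},
  {"travel":[0,0,4],"delta_rot":[0,0,0],"fingers":1},
  {"travel":[0,0,4],"delta_rot":[0,0,0],"fingers":1},
  {"travel":[0,0,3.5],"delta_rot":[0,0,0],"fingers":1},
  {"travel":[0,0,0],"delta_rot":[0,0,0],"fingers":1},
  {"travel":[0,0,0],"delta_rot":[0,0,0],"fingers":1},
])

```text
clock: 4.78
eef_pos: [569.8, -207.7, 97.3]
eef_rot: [3.141, 0.0, 1.911]
wrist_force: [0.2, 0.1, 2.1]
finger_gap: 0.3
```

Run:
```python
from h import *
goal(w([-20,-55,223]))
M=None
s=manip.read_state(); c=camera('side'); W=cloud(c,T(c,s)); hsv=cv2.cvtColor(c['color'],cv2.COLOR_RGB2HSV); h,S=hsv[...,0],hsv[...,1]
near=(abs(W[...,0]-570)<130)&(abs(W[...,1]+155)<140)
P=W[near&((h<8)|(h>172))&(S>130)&(W[...,2]>75)]; print(len(P), bx(np.median(P,0)).round(1))
```

```text
t 4.78 pos [ 569.8 -207.7   97.3] rot [180.    0.  109.5] gap 0.3 F [0.2 0.1 2.1]
d tool [  -2.    -1.5 -125.7]
137 [-19.9  50.4 113.3]
```

The lever is already moving at about 3.7 mm down. I'll press slightly further, then retract.

Request:
send_rows([
  {"travel":[0,0,1.5],"delta_rot":[0,0,0],"fingers":1},
  {"travel":[0,0,0],"delta_rot":[0,0,0],"fingers":1},
  {"travel":[0,0,-10],"delta_rot":[0,0,0],"fingers":1},
  {"travel":[0,0,-40],"delta_rot":[0,0,0],"fingers":1},
  {"travel":[0,0,-60],"delta_rot":[0,0,0],"fingers":1},
  {"travel":[0,0,-40],"delta_rot":[0,0,0],"fingers":0.4},
  {"travel":[0,0,0],"delta_rot":[0,0,0],"fingers":0.4},
])

```text
clock: 5.7
eef_pos: [570.3, -207.9, 249.3]
eef_rot: [3.138, 0.004, 1.911]
wrist_force: [0.2, -0.3, -0.5]
finger_gap: 16.8
```

Run:
```python
from h import *
goal(w([-20,-55,223]))
for n in ('side','wrist'):
    s=manip.read_state(); c=camera(n); W=cloud(c,T(c,s)); hsv=cv2.cvtColor(c['color'],cv2.COLOR_RGB2HSV); h,S=hsv[...,0],hsv[...,1]
    near=(abs(W[...,0]-570)<130)&(abs(W[...,1]+155)<140)
    P=(W[near&((h<8)|(h>172))&(S>130)&(W[...,2]>75)]-O)@B; print(n,len(P)); 
    if len(P): print(np.median(P,0).round(1),P.min(0).round(1),P.max(0).round(1))
    Q=W[near&(h>20)&(h<35)&(S>150)&(abs(W[...,2]-79)<8)]; print('yel',np.percentile(Q[:,2],[50,80]).round(1))
    if n=='side': k=cv2.resize(c['color'][140:300,270:460],(760,640))[:600]; cv2.imwrite('pics/s2.png',k[...,::-1])
```

```text
t 5.7 pos [ 570.3 -207.9  249.3] rot [179.8   0.2 109.5] gap 16.8 F [ 0.2 -0.3 -0.5]
d tool [-1.4 -2.  26.3]
side 162
[-33.5  51.9 100.8] [-37.7 -90.1  89.6] [-15.7  71.7 424.7]
yel [80.4 81.8]
wrist 859
[-27.   54.4 103.3] [-36.1  36.9  94.6] [-18.4  72.4 106.3]
yel [81.2 81.9]
```

View pics/s2.png

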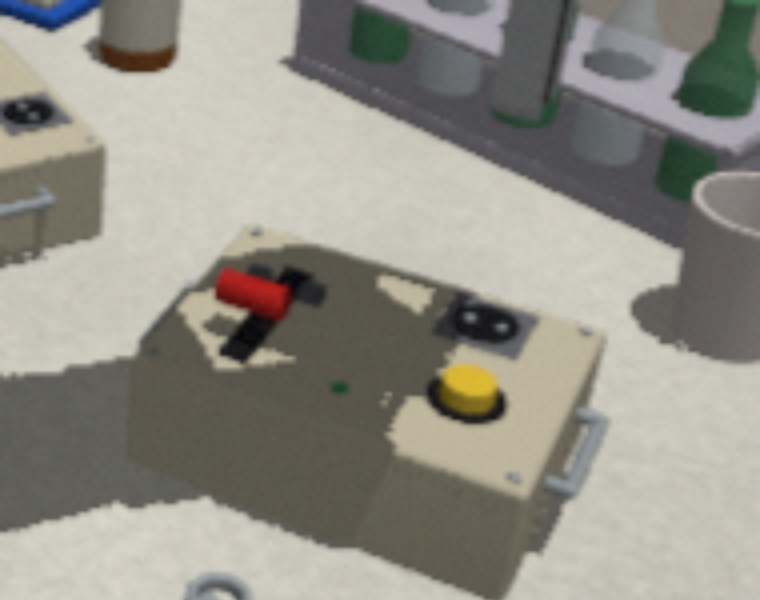

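The red round bar (255,295) is down and the yellow button (470,390) is up. Next I'll tilt the tool 35° so the jaws can cage the bar along its arc, with a loose gap of about 26 mm.

Request:
send_rows([
  {"travel":[40,0,0],"delta_rot":[-8.75,0,0],"fingers":0.42},
  {"travel":[40,0,0],"delta_rot":[-8.75,0,0],"fingers":0.42},
  {"travel":[30,0,0],"delta_rot":[-8.75,0,0],"fingers":0.42},
  {"travel":[0,0,0],"delta_rot":[-8.75,0,0],"fingers":0.42},
  {"travel":[0,0,0],"delta_rot":[0,0,0],"fingers":0.42},
  {"travel":[0,0,0],"delta_rot":[0,0,0],"fingers":0.42},
])

```text
clock: 6.55
eef_pos: [533.1, -104.2, 245.1]
eef_rot: [2.534, -0.001, 1.911]
wrist_force: [-0.0, 0.8, 0.9]
finger_gap: 27.5
```

Run:
```python
from h import *
d=np.array([-np.sin(.611),0,np.cos(.611)]); c=np.array([-28.5,54.5,97])
goal(w(c+70*d)); s=manip.read_state(); Rt=R.from_euler('xyz',s['eef_rot']).as_matrix()
print((B.T@Rt).round(3))
```

```text
t 6.55 pos [ 533.1 -104.2  245.1] rot [145.2  -0.  109.5] gap 27.5 F [-0.   0.8  0.9]
d tool [ -2.3 -92.9  45.9]
[[ 0.     0.821  0.571]
 [ 1.    -0.001  0.   ]
 [ 0.001  0.571 -0.821]]
```

Request:
send_rows([
  {"travel":[-1.2,-46.5,0],"delta_rot":[0,0,0],"fingers":0.42},
  {"travel":[-1.1,-46.5,0],"delta_rot":[0,0,0],"fingers":0.42},
  {"travel":[0,0,40],"delta_rot":[0,0,0],"fingers":0.42},
  {"travel":[0,0,6],"delta_rot":[0,0,0],"fingers":0.42},
  {"travel":[0,0,0],"delta_rot":[0,0,0],"fingers":0.42},
  {"travel":[0,0,0],"delta_rot":[0,0,0],"fingers":0.42},
])

```text
clock: 7.3
eef_pos: [487.1, -122.7, 155.5]
eef_rot: [2.53, 0.001, 1.912]
wrist_force: [0.0, -0.1, 0.1]
finger_gap: 27.6
```

Run:
```python
from h import *
d=np.array([-np.sin(.611),0,np.cos(.611)]); cc=np.array([-28.5,54.5,97])
goal(w(cc+9*d))
s=manip.read_state(); c=camera('wrist'); W=cloud(c,T(c,s)); hsv=cv2.cvtColor(c['color'],cv2.COLOR_RGB2HSV); h,S=hsv[...,0],hsv[...,1]
near=(abs(W[...,0]-570)<130)&(abs(W[...,1]+155)<140)
P=W[near&((h<8)|(h>172))&(S>130)&(W[...,2]>75)&(W[...,2]<140)]
print(len(P)); Q=(P-O)@B; print(Q.min(0).round(1),Q.max(0).round(1))
Rt=R.from_euler('xyz',s['eef_rot']).as_matrix(); t=(P-s['eef_pos'])@Rt
print('tool',t.min(0).round(1),t.max(0).round(1))
cv2.imwrite('pics/w3.png',c['color'][...,::-1])
```

```text
t 7.3 pos [ 487.1 -122.7  155.5] rot [1.450e+02 1.000e-01 1.095e+02] gap 27.6 F [ 0.  -0.1  0.1]
d tool [-0.1 -1.2 61.6]
1183
[-36.6  37.7  91.7] [-19.8  73.3 105.9]
tool [-16.9  -9.1  61.3] [18.7  8.2 72.4]
```

View pics/w3.png

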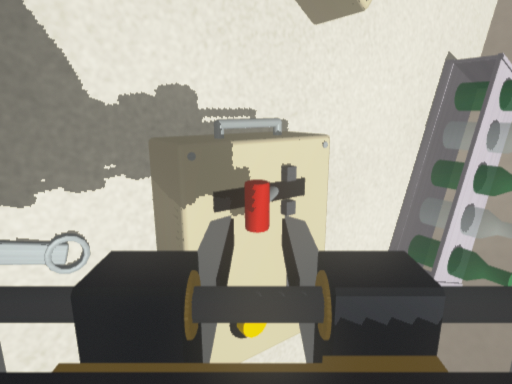

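The bar (258,205) sits centred between the fingers. Now I'll compute the arc rows.

Run:
```python
from h import *
n=16; A=np.radians(np.linspace(51.5,-10,n+1)); Fi=np.radians(np.linspace(35,-5,n+1))
u=lambda a:np.array([-np.sin(a),np.cos(a)])
p=[np.array([20,58])+62.6*u(a)+9*u(f) for a,f in zip(A,Fi)]
for i in range(n):
    f=Fi[i]; D=p[i+1]-p[i]; y=np.array([np.cos(f),np.sin(f)]); z=-u(f)
    print(i,(D@y).round(1),(D@z).round(1))
```

```text
0 4.5 -1.0
1 4.5 -1.0
2 4.5 -0.9
3 4.5 -0.8
4 4.5 -0.7
5 4.6 -0.6
6 4.6 -0.5
7 4.6 -0.4
8 4.6 -0.3
9 4.6 -0.2
10 4.6 -0.1
11 4.6 0.0
12 4.6 0.1
13 4.6 0.2
14 4.6 0.3
15 4.6 0.4
```

Request:
send_rows([
  {"travel":[0.8,-0.3,30],"delta_rot":[0,0,0],"fingers":0.42},
  {"travel":[0,0,20],"delta_rot":[0,0,0],"fingers":0.42},
  {"travel":[0,0,11],"delta_rot":[0,0,0],"fingers":0.42},
  {"travel":[0,0,0],"delta_rot":[0,0,0],"fingers":0.42},
  {"travel":[0,0,0],"delta_rot":[0,0,0],"fingers":0.42},
])

```text
clock: 7.98
eef_pos: [519.3, -110.6, 105.0]
eef_rot: [2.53, 0.001, 1.911]
wrist_force: [1.0, 0.3, 1.1]
finger_gap: 27.3
```

Request:
send_rows([
  {"travel":[0,4.5,-1],"delta_rot":[2.5,0,0],"fingers":0.42},
  {"travel":[0,4.5,-1],"delta_rot":[2.5,0,0],"fingers":0.42},
  {"travel":[0,4.5,-0.9],"delta_rot":[2.5,0,0],"fingers":0.42},
  {"travel":[0,4.5,-0.8],"delta_rot":[2.5,0,0],"fingers":0.42},
  {"travel":[0,4.5,-0.7],"delta_rot":[2.5,0,0],"fingers":0.42},
  {"travel":[0,4.6,-0.6],"delta_rot":[2.5,0,0],"fingers":0.42},
  {"travel":[0,4.6,-0.5],"delta_rot":[2.5,0,0],"fingers":0.42},
  {"travel":[0,4.6,-0.4],"delta_rot":[2.5,0,0],"fingers":0.42},
])

```text
clock: 8.98
eef_pos: [547.2, -100.8, 126.4]
eef_rot: [2.881, 0.001, 1.91]
wrist_force: [-0.9, 0.6, 0.2]
finger_gap: 27.5
```

```bash
cat > red.py <<'E'
from h import *
import sys
goal(w([0,0,0])); print('tcp box',bx(manip.read_state()['eef_pos']).round(1))
s=manip.read_state(); c=camera(sys.argv[1]); W=cloud(c,T(c,s)); hsv=cv2.cvtColor(c['color'],cv2.COLOR_RGB2HSV); h,S=hsv[...,0],hsv[...,1]
near=(abs(W[...,0]-570)<130)&(abs(W[...,1]+155)<140)
P=(W[near&((h<8)|(h>172))&(S>130)&(W[...,2]>75)&(W[...,2]<150)]-O)@B
print(len(P),np.percentile(P,[5,50,95],axis=0).round(1))
cv2.imwrite('pics/'+sys.argv[2],c['color'][...,::-1])
E
python3 red.py wrist w4.png
```

```text
t 8.97 pos [ 547.2 -100.8  126.4] rot [1.651e+02 1.000e-01 1.094e+02] gap 27.5 F [-0.9  0.6  0.2]
d tool [-55.  -28.6 123.2]
tcp box [ -4.1  55.2 126.4]
2162 [[-13.6  40.2 113.5]
 [ -7.1  58.  120.7]
 [  1.1  73.1 122.6]]
```

The lever is following (bar top at z ≈ 122). Continuing past upright.

Request:
send_rows([
  {"travel":[0,4.6,-0.3],"delta_rot":[2.5,0,0],"fingers":0.42},
  {"travel":[0,4.6,-0.2],"delta_rot":[2.5,0,0],"fingers":0.42},
  {"travel":[0,4.6,-0.1],"delta_rot":[2.5,0,0],"fingers":0.42},
  {"travel":[0,4.6,0],"delta_rot":[2.5,0,0],"fingers":0.42},
  {"travel":[0,4.6,0.1],"delta_rot":[2.5,0,0],"fingers":0.42},
  {"travel":[0,4.6,0.2],"delta_rot":[2.5,0,0],"fingers":0.42},
  {"travel":[0,4.6,0.3],"delta_rot":[2.5,0,0],"fingers":0.42},
  {"travel":[0,4.6,0.4],"delta_rot":[2.5,0,0],"fingers":0.42},
  {"travel":[0,1,0],"delta_rot":[0,0,0],"fingers":0.42},
  {"travel":[0,0,0],"delta_rot":[0,0,0],"fingers":0.42},
])

```text
clock: 10.28
eef_pos: [582.1, -88.2, 129.1]
eef_rot: [-3.055, -0.0, 1.911]
wrist_force: [0.5, -0.0, -0.7]
finger_gap: 27.1
```

```bash
python3 red.py wrist w5.png
```

```text
t 10.28 pos [582.1 -88.2 129.1] rot [-175.1   -0.   109.5] gap 27.1 F [ 0.5 -0.  -0.7]
d tool [-55.4 -21.8 131.4]
tcp box [ 33.   55.4 129.1]
2151 [[ 27.9  40.4 119.2]
 [ 35.6  58.4 125.4]
 [ 42.7  73.2 127.2]]
```

View pics/w5.png

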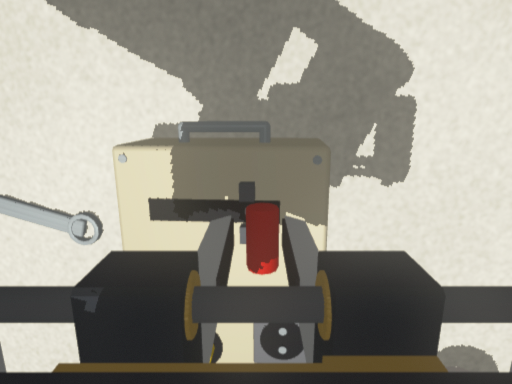

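The bar (262,240) is at x ≈ 35 mm, resting at its upper stop and free between the fingers. I'll open slightly and back straight out.

Request:
send_rows([
  {"travel":[0,0,0],"delta_rot":[0,0,0],"fingers":0.1},
  {"travel":[0,0,0],"delta_rot":[0,0,0],"fingers":0.1},
  {"travel":[0,0,-10],"delta_rot":[0,0,0],"fingers":0.1},
  {"travel":[0,0,-30],"delta_rot":[0,0,0],"fingers":0.1},
  {"travel":[0,0,-50],"delta_rot":[0,0,0],"fingers":0.1},
  {"travel":[0,0,-40],"delta_rot":[0,0,0],"fingers":0.1},
  {"travel":[0,0,0],"delta_rot":[0,0,0],"fingers":0.1},
  {"travel":[0,0,0],"delta_rot":[0,0,0],"fingers":0.1},
  {"travel":[0,0,0],"delta_rot":[0,0,0],"fingers":0.1},
])

```text
clock: 11.45
eef_pos: [592.7, -84.2, 257.2]
eef_rot: [-3.053, -0.001, 1.911]
wrist_force: [-0.2, -0.5, -0.8]
finger_gap: 42.2
```

```bash
python3 red.py wrist w6.png; python3 red.py side s6.png
```

```text
t 11.45 pos [592.7 -84.2 257.2] rot [-1.749e+02 -1.000e-01  1.095e+02] gap 42.2 F [-0.2 -0.5 -0.8]
d tool [-56.  -21.2 260.1]
tcp box [ 44.3  55.7 257.2]
690 [[ 27.9  40.1 121.8]
 [ 35.4  56.  125.6]
 [ 42.3  71.8 127.4]]
t 11.5 pos [592.7 -84.2 257.3] rot [-1.749e+02 -1.000e-01  1.095e+02] gap 42.4 F [-0.8  0.4 -0.4]
d tool [-55.9 -21.3 260.2]
tcp box [ 44.4  55.7 257.3]
127 [[ 24.8  37.  113.9]
 [ 28.1  52.4 121.5]
 [ 34.3  69.  126.3]]
```

View pics/s6.png

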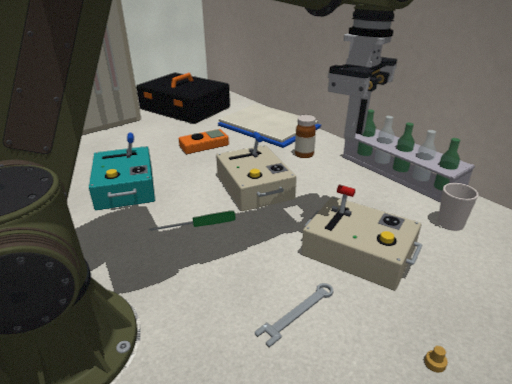

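The red lever (346,190) and its button (388,238) are up. The lever of the beige look-alike (257,148) is also up, and the gripper is clear, so I'll hand in.

```bash
python3 -c "
from h import *
print(manip.sign_off())"
```

```text
the job is handed in; nothing more can be done
None
```

The job is handed in at about 11.5 s. I don't have a verdict, because signing off reports none.

- **Press:** I pushed the red box's yellow button with the closed fingertips. It was about 3.7 mm down when I measured it, and I pressed a little further before letting go. The red lever dropped, and the camera images showed the button back up at z ≈ 82 mm.
- **Raise:** I caged the red handle loosely between the tilted jaws and swung it along its arc past upright. It settled at its upper stop, and I backed the gripper straight out.
- **Last checks:** The wrist camera put the handle at box x ≈ 35 mm with its top at z ≈ 127 mm, both before and after I let go (expected: x 34, top about 128). In the last side picture the button and the beige look-alike's lever are up, and I never moved near either look-alike. Wrist force read about 1 N with nothing touched.
- **Disagreement:** The side camera put the handle at x ≈ 28 mm. It sees only the handle's near face from that angle, so I went with the wrist camera's reading.

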